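Serve the tasting board out to the guest

TASK

Stand the brass tumbler upright on the dark disc of the wooden paddle board, without dropping it, and let go of it. Then slide the board along the marble riser, without lifting it, until it points straight out towards the brass strip on the counter and its outer edge is right above the strip. It would tip over there, so finish while still holding the board, level on the riser, with the tumbler on its disc; leave the bottle, the jar and the box alone.

Things in the scene. Friction and masses are not known exactly. Their poses are not given: they have to be found in the camera images.
- riser: White marble block, 160 (x) x 300 (y) x 60 (z) mm, fixed to the counter. Origin: centre of its underside, on the counter. Its +y axis is the outward direction; the outer edge is at y = +150 mm, its top at z = 60 mm.
- strip: Brass strip fixed flat on the counter in front of the riser's outer edge and parallel to it: 170 (x) x 16 (y) x 2 (z) mm; the mark that the board's outer edge must reach. Origin: centre of its underside; axes parallel to the riser's, +y outward. It lies 125 to 165 mm beyond the riser's outer edge, a different distance each time.
- board: Loose wooden paddle board, 0.4 kg, flat on the riser. Blade 120 (x) x 220 (y) x 20 (z) mm, dark disc near its outer end; handle 30 mm wide (x), 26 mm thick (z), 110 mm long in -y from the blade. Origin: on the flat underside, below the disc's centre; +y points to the outer edge at y = +50 mm; blade ends at y = -170, handle at y = -280 mm. The underside of blade and handle is one plane.
- board_front (a point): Middle of the board's outer edge, at its underside (board frame 0, +50, 0 mm). Same axes as the board.
- board_disc (a point): Centre of the dark disc (76 mm across, flush) on the board's top face (board frame 0, 0, +20 mm).
- board_grip (a point): Middle of the board's handle, 40 mm from its end, at half its thickness (board frame 0, -240, +13 mm). Same axes as the board; the handle is 30 mm wide along x. Good place to hold.
- tumbler: Round brass tumbler packed with bar ends, about 0.4 to 0.5 kg, standing on the counter: 60 mm diameter, 90 mm high, the bars stand out to 103 mm. Origin: centre of its underside, z up. With it on the disc, the board tips off the riser if let go with its outer edge above the strip.
- water: Bystander: clear water bottle, 60 mm diameter, 190 mm high, blue cap, standing. Origin: centre of underside.
- jar: Bystander: amber jar, 70 mm diameter, 100 mm high, standing. Origin: centre of underside.
- bar_box: Bystander: orange box, 75 x 120 x 55 mm. Origin: centre of underside.
Not all that is in view belongs to the job. What is shaped like the tumbler but pink or purple is not meant.

How it is judged:
By the outcome, as a careful person would: the job done as asked, in the order asked, and still so for the second after the job is handed in, while the arm keeps its last pose, push and grip.
It also fails if it takes over 48 s, if anything falls off the work surface, if the arm or the gripper's body presses on something with over 40 N, if the wrist force passes 120 N, or if a joint passes its speed limit or range.

ROBOT

A 6-joint arm with a two-finger parallel gripper is mounted at the origin on the work surface. World frame = base frame: x ahead of the robot, y to its left, z up, the work surface at z = 0. Lengths are in m, angles in degrees, forces in N, time in s.
With the tool pointing down it reaches from about 0.3 to 0.75 m from the base axis. Payload 8.5 kg.
Tool frame: the origin (TCP) lies midway between the tips of the shut fingers; the grasp point (between the pads) lies 19 mm behind it; z points along the fingers, y is the direction in which the jaws open and shut (so a half turn about z gives the same grasp; the last joint's range is limited). The gripper opens to 85 mm and grips with 20 to 120 N. Pads are 22 mm wide; open, the fingers measure 114 mm over their backs; the gripper's body (76 mm by 85 mm) begins 54 mm behind the grasp point. The pads swing forward as they close: fully open they stand 13 mm farther back than shut.
Start: joints at [-78.742, 21.807, 74.336, -0, 83.858, -12.336], TCP at [0.22, -0.504, 0.231] pointing down, gripper open.
Joint ranges: [-178.18, 178.18], [-50.72, 133.34], [12.68, 142.11], [-81.47, 261.47], [9.98, 163.14], [-165.26, 165.26]. Speed limits (degrees/s): [136.94, 136.94, 180, 180, 180, 180].

INTERFACE

Orientations are given as a 3x3 rotation matrix whose columns are the frame's x, y, z axes.
In Python, from rig import status, eyes, env gives the robot as it stands. The module is installed in compiled form; this text tells all that it offers.
- The arm moves only by the tool play_rows, never from a script. Its argument "targets" is text: rows parted by semicolons, each of 5 numbers parted by spaces: the shift along the tool's x, y, z in m, then the turn about the tool's z in rad, then the closure, from 0 (fully open) to 1 (shut). A call has 1 to 5 rows; each row is the pose to reach, as a shift and turn from the pose commanded when the call began, along the tool's axes at that moment; what a row does not reach only later rows make up. A row lasts 1/10 s, in which the tool goes at most 50 mm and 8.59 degrees, less where a joint would pass 70% of its speed; a pose out of reach is approached as far as the arm can. A call with a gripper value outside its range is refused whole. The fingers move at their own pace and stop on an object; "force" is the grip in N (left out, the last holds). Time passes only in rows, so rows that repeat a pose let the fingers close. It gives the time, the measured TCP pose, the force and the opening at its end, in the units of the state.
- status.observe(): the state, without advancing time (a new reading comes with each control period).
- eyes.get_image(name): name is "side" or "top" or "wrist"; returns a dict with "pixels" (420x560x3 uint8, red, green, blue), "range_z" (420x560 float32, m along the optical axis (not along the pixel's ray), 0 where there is no reading), "mtx" (3x3 intrinsics, pixels), "world_to_cam" (4x4, takes a point from world to camera coordinates); the wrist camera has in their place "T_tool_cam" (4x4, takes a point from camera to tool coordinates, whose origin is the TCP and whose axes are the flange's). Camera axes: x right, y up, looking along -z (the intrinsics and any distortion apply to the point x, -y, -z); pixel columns grow to the right and rows downward; lengths in m; the calibration is good to about 2 mm. A picture is of the moment at which its call begins: read the wrist's pose just before it.
- env.close_job(): hands the job in, once; it reports no verdict.
The state is a dict: "time_s": time; "q": joint angles; "qvel": joint speeds; "joint_efforts": joint torques, N m; "position": TCP position; "tool_rot": TCP orientation; "ft_force": force on the tool from outside, world axes, zero at the start; "wrist_torque": the same for the moment, N m; "grip_width": finger opening in m.
Only numpy, scipy, OpenCV 4.12 (cv2) and the standard library are available. Lean on these libraries where they do the work, as an engineer would, in place of code of your own. Each camera call takes 0.05 s, during which the arm holds its last target.

## Working session

There is one attempt and no reset: what is moved stays moved. The work goes in short steps, Python scripts to look and compute and a tool call to move; the robot and the scene stay as the last step left them, time stands still between calls to the robot, and variables do not carry over. Pictures are saved under pics/ and viewed, and the job is handed in when it is done.

Besides the shell and the picture viewer there is one more tool, called by a JSON object that holds its "op" and its "data", one argument or row to a line. play_rows: Moves the arm, as the interface text tells. Its arguments: {"type":"object","properties":{"targets":{"type":"string"},"force":{"type":"number"}},"required":["targets"]}

```bash
mkdir -p pics
python3 - <<'E'
from rig import status, eyes
import cv2,numpy as np
s=status.observe();print(s)
for n in("side","top","wrist"):
    d=eyes.get_image(n)
    cv2.imwrite(f"pics/{n}0.png",d["pixels"][:,:,::-1]); np.savez(f"{n}0.npz",**{k:v for k,v in d.items()})
    print(n,d["mtx"].tolist(),[ (k,np.round(v,4).tolist()) for k,v in d.items() if k not in("pixels","range_z","mtx")])
E
```

```text
{'time_s': 0.0, 'q': array([-7.87407368e+01,  2.18431558e+01,  7.43862281e+01,  1.02260628e-03,
        8.38575496e+01, -1.23343951e+01]), 'qvel': array([ 0.0732058 , -0.00943788, -0.12136153,  0.02581295, -0.07378175,
       -0.00336713]), 'joint_efforts': array([-3.13287797e-03, -4.48470032e+01, -2.31281376e+01, -3.68446335e-04,
        4.74664557e-03, -1.72735793e-05]), 'position': array([ 0.22009146, -0.5037209 ,  0.2306828 ]), 'tool_rot': array([[ 9.16407854e-01,  4.00245635e-01, -2.78842504e-04],
       [ 4.00245586e-01, -9.16406703e-01,  1.49153837e-03],
       [ 3.41448581e-04, -1.47846295e-03, -9.99998849e-01]]), 'ft_force': array([ 0.78610338, -0.33760109,  0.12575056]), 'wrist_torque': array([ 0.04226929, -0.0221349 , -0.04029324]), 'grip_width': 0.08571983114755097}
side [[379.922139243259, 0.0, 281.01100364361594], [0.0, 379.922139243259, 213.05473950229742], [0.0, 0.0, 1.0]] [('world_to_cam', [[-0.999, -0.0434, 0.0074, 0.567], [0.0347, -0.671, 0.7406, -0.0316], [-0.0272, 0.7402, 0.6719, -0.8635], [0.0, 0.0, 0.0, 1.0]])]
top [[400.5396582463881, 0.0, 281.19015701909507], [0.0, 400.5396582463881, 203.75516877637435], [0.0, 0.0, 1.0]] [('world_to_cam', [[0.0611, -0.9981, 0.0061, 0.0591], [0.9766, 0.0611, 0.2061, -0.5796], [-0.2061, -0.0067, 0.9785, -0.8346], [0.0, 0.0, 0.0, 1.0]])]
wrist [[324.5403565971609, 0.0, 278.77118655588674], [0.0, 324.5403565971609, 205.82245189949475], [0.0, 0.0, 1.0]] [('T_tool_cam', [[-0.0005, 0.9505, 0.3108, 0.0787], [1.0, 0.0004, 0.0004, 0.0006], [0.0003, 0.3108, -0.9505, -0.1416], [0.0, 0.0, 0.0, 1.0]])]
```

View pics/side0.png

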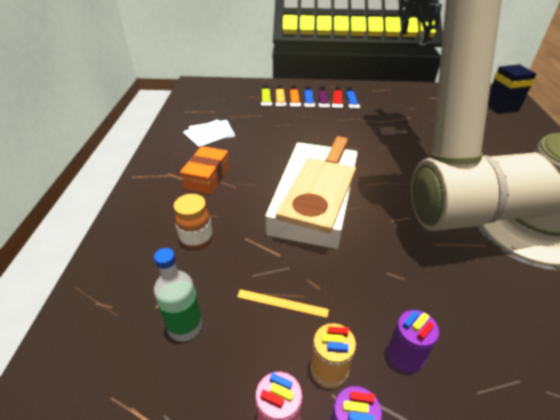

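View pics/top0.png

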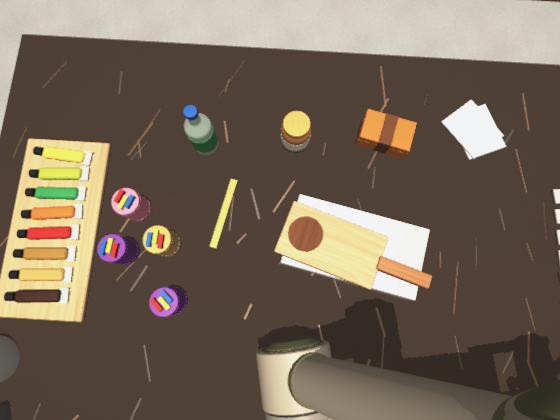

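View pics/wrist0.png

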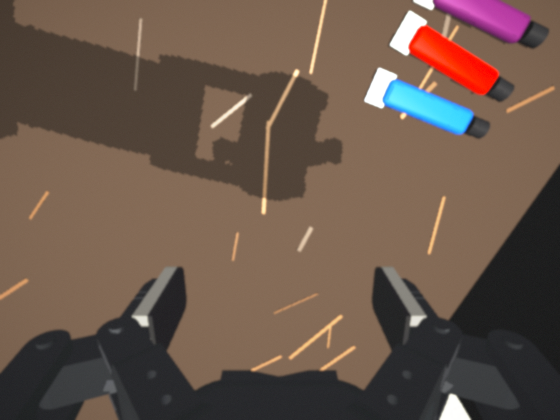

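The side view shows the tumbler at about (333,355), the strip at (282,303), the disc at (310,205) and the handle at (338,150). The top view has the tumbler at (157,240), the strip at (224,213), the disc at (306,234) and the handle at (405,272). Purple and pink lookalikes stand close around the tumbler.

```bash
cat > h.py <<'E'
import numpy as np,cv2
def pts(d,T=None):
    K=d["mtx"];z=d["range_z"];v,u=np.mgrid[:z.shape[0],:z.shape[1]]
    P=np.stack([(u-K[0,2])/K[0,0]*z,-(v-K[1,2])/K[1,1]*z,-z,np.ones_like(z)],-1)
    M=np.linalg.inv(d["world_to_cam"]) if T is None else T
    W=(P@M.T)[...,:3];W[z==0]=np.nan;return W
def ray(d,uv,h,T=None):
    K=d["mtx"];M=np.linalg.inv(d["world_to_cam"]) if T is None else T
    uv=np.atleast_2d(uv).astype(float)
    r=np.stack([(uv[:,0]-K[0,2])/K[0,0],-(uv[:,1]-K[1,2])/K[1,1],-np.ones(len(uv))],-1)@M[:3,:3].T
    o=M[:3,3];return o+r*((h-o[2])/r[:,2])[:,None]
E
python3 - <<'E'
from h import *
for n in("top","side"):
    d=dict(np.load(n+"0.npz"));W=pts(d);hsv=cv2.cvtColor(d["pixels"],cv2.COLOR_RGB2HSV)
    pr=lambda p:hsv[p[1],p[0]].tolist()
    for nm,p in ({"tum":(157,240),"strip":(224,213),"disc":(306,234),"wood":(345,250),"handle":(405,272),"riser":(410,240),"counter":(250,280),"pinkt":(125,202),"purp1":(111,248),"purp2":(165,302)} if n=="top" else {"tum":(333,375),"strip":(282,303),"disc":(310,205),"wood":(330,180),"handle":(338,150),"riser":(290,170)}).items():
        print(n,nm,np.round(W[p[1],p[0]],4),pr(p))
E
```

```text
top tum [0.4737 0.3506 0.094 ] [12, 177, 156]
top strip [0.5563 0.229  0.0021] [29, 112, 242]
top disc [0.508  0.0373 0.0783] [10, 146, 162]
top wood [ 0.4787 -0.0476  0.0789] [27, 72, 242]
top handle [ 0.4396 -0.1728  0.0882] [14, 138, 238]
top riser [ 0.5113 -0.1925  0.0604] [40, 3, 244]
top counter [0.4046 0.1557 0.0008] [12, 81, 82]
top pinkt [0.5502 0.4281 0.0965] [107, 56, 141]
top purp1 [0.4507 0.4421 0.0995] [12, 180, 154]
top purp2 [0.3491 0.316  0.1032] [30, 140, 228]
side tum [0.4746 0.3853 0.0478] [16, 166, 126]
side strip [0.5557 0.2318 0.001 ] [27, 144, 254]
side disc [0.5058 0.0419 0.0797] [11, 161, 168]
side wood [ 0.4594 -0.0484  0.0783] [27, 70, 254]
side handle [ 0.4344 -0.1623  0.0856] [16, 152, 245]
side riser [ 0.551  -0.1084  0.0593] [0, 0, 254]
```

```bash
cat > m.py <<'E'
from h import *
from scipy.optimize import least_squares
def big(m):
    n,l,s,c=cv2.connectedComponentsWithStats(m.astype(np.uint8));return l==1+np.argmax(s[1:,4])
def rect(P):
    (c,(w,h),a)=cv2.minAreaRect((P[:,:2]*1000).astype(np.float32));b=cv2.boxPoints((c,(w,h),a));return np.round(c,1),np.round((w,h),1),round(a,2),np.round(b,1).tolist()
def ax(P):
    X=P[:,:2]-P[:,:2].mean(0);w,v=np.linalg.eigh(X.T@X);e=v[:,1];e=e*np.sign(e[1]);return np.degrees(np.arctan2(e[1],e[0]))
def circ(P,c0,r=.03):
    f=lambda p:np.hypot(P[:,0]-p[0],P[:,1]-p[1])-r
    s=least_squares(f,c0,loss="soft_l1",f_scale=.001);return s.x,np.abs(s.fun).mean()
E
python3 - <<'E'
from m import *
for n in("top","side"):
    d=dict(np.load(n+"0.npz"));W=pts(d);hsv=cv2.cvtColor(d["pixels"],cv2.COLOR_RGB2HSV);H,S,V=[hsv[...,i].astype(int) for i in range(3)]
    x,y,z=W[...,0],W[...,1],W[...,2]
    uvs=lambda m:np.argwhere(m)[:,::-1]
    print("==",n)
    st=big((H>22)&(H<34)&(S>90)&(V>150)&(abs(z)<.012)&(abs(y-.23)<.1)&(abs(x-.55)<.15));P=ray(d,uvs(st),.002);print("strip",rect(P),ax(P))
    reg=(abs(x-.49)<.2)&(y<.15)&(y>-.3)
    wood=big(reg&(z>.07)&(z<.084)&(S>45)&(V>100));P=ray(d,uvs(wood),.08);print("blade",rect(P),ax(P))
    ds=big(reg&(z>.07)&(z<.084)&(H<16)&(V<200)&(S>110)&(y>-.02));P=ray(d,uvs(ds),.08);print("disc",P.mean(0),rect(P)[:2])
    hd=big(reg&(z>.0835)&(z<.092)&(H<19)&(S>100));P=ray(d,uvs(hd),.086);print("handle",rect(P),ax(P))
    rs=big(reg&(z>.05)&(z<.068)&(S<40)&(V>180));ru=big(reg&(z>.05)&(z<.095));
    P=ray(d,uvs(rs),.06);print("riser",rect(P))
    cv2.imwrite(f"pics/mask_{n}.png",np.dstack([rs*255,(ds|st)*255,(wood|hd)*255]).astype(np.uint8))
    for nm,c in dict(tum=(.474,.355),pink=(.55,.43),p1=(.45,.445),p2=(.35,.32)).items():
        m=(np.hypot(x-c[0],y-c[1])<.055)&(z>.015)&(z<.08);P=W[m];print(nm,m.sum(),*circ(P,c)) 
    for nm,c,r in (("water",(.67,.29),.03),("jar",(.7,.07),.035)):
        m=(np.hypot(x-c[0],y-c[1])<.08)&(z>.02)&(z<.08);print(nm,m.sum(),np.nanmean(W[m],0) if m.any() else 0)
E
```

```text
== top
strip (array([557.8, 231.3]), array([ 17.3, 170.6]), 77.92, [[472.5, 240.6999969482422], [639.2999877929688, 205.0], [643.0, 221.89999389648438], [476.20001220703125, 257.6000061035156]]) 167.88906215034146
blade (array([484.4, -33.9]), array([253.1, 119.4]), 71.85, [[388.20001220703125, -135.60000610351562], [501.70001220703125, -172.8000030517578], [580.5, 67.69999694824219], [467.1000061035156, 104.9000015258789]]) 71.74438353466445
disc [0.50871723 0.03926279 0.08      ] (array([507.9,  39.4]), array([73.5, 73.3]))
handle (array([ 439.8, -171.4]), array([114.9,  29.6]), 73.13, [[409.0, -222.10000610351562], [437.29998779296875, -230.6999969482422], [470.6000061035156, -120.69999694824219], [442.29998779296875, -112.19999694824219]]) 72.50352311535565
riser (array([524.8, -80.1]), array([298. ,  93.4]), 77.57, [[447.1000061035156, -215.5], [538.2999877929688, -235.6999969482422], [602.5, 55.29999923706055], [511.29998779296875, 75.4000015258789]])
tum 206 [0.47738864 0.35362888] 0.0003589968849163768
pink 284 [0.55515832 0.43210957] 0.0004412117095697299
p1 286 [0.45333688 
[... 749 characters left out ...]
), array([114.8,  28.2]), 72.18, [[405.29998779296875, -217.0], [432.1000061035156, -225.6999969482422], [467.29998779296875, -116.30000305175781], [440.3999938964844, -107.69999694824219]]) 72.60722454544913
riser (array([523.2, -75.8]), array([300.3,  88.5]), 77.68, [[447.8999938964844, -213.0], [534.4000244140625, -231.89999389648438], [598.5, 61.400001525878906], [512.0, 80.30000305175781]])
tum 774 [0.4741566 0.3547303] 0.0003216942302582578
pink 120 [0.55225615 0.43296742] 0.0001996678974372261
p1 22 [0.45027852 0.448481  ] 0.00014287228814689667
p2 914 [0.34649887 0.32474325] 0.00041520151958104835
water 755 [0.71276801 0.31079214 0.05159851]
jar 803 [0.739633   0.09801942 0.05314486]
```

View pics/mask_top.png

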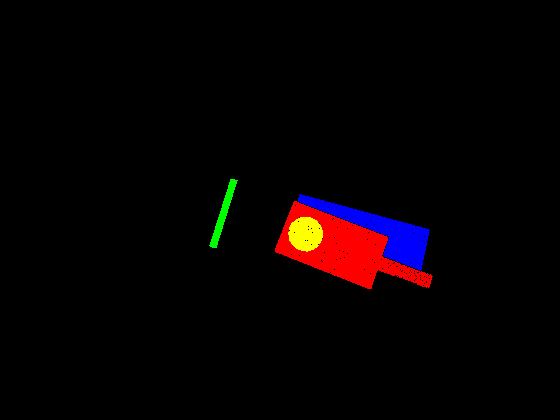

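{"op": "play_rows", "data": {
  "targets": "0.02 -0.024 0 -0.14 0; 0.05 -0.059 0 -0.28 0; 0.08 -0.094 0 -0.42 0; 0.11 -0.13 0 -0.56 0; 0.14 -0.165 0 -0.70 0",
  "force": 60
}}

```text
time_s: 0.65
position: [0.2824, -0.2948, 0.2311]
tool_rot: [[0.438, 0.899, -0.0], [0.899, -0.438, 0.0], [0.0, -0.0, -1.0]]
ft_force: [0.0, 0.5, 0.4]
grip_width: 0.0856
```

```bash
cat > g.py <<'E'
import sys;from rig import status;import numpy as np
s=status.observe();R=s["tool_rot"];p=s["position"]
t=np.array([float(a) for a in sys.argv[1:4]])
yang=np.degrees(np.arctan2(R[1,1],R[0,1]));print("t",round(s["time_s"],2),"pos",p.round(4),"yang",yang.round(2),"F",s["ft_force"].round(1),"w",round(s["grip_width"],4),"q",s["q"].round(1))
print("shift",(R.T@(t-p)).round(4), "turn", -np.radians(float(sys.argv[4])-yang).round(4) if len(sys.argv)>4 else "")
E
python3 g.py .4758 .3542 .2308 -18.2
```

```text
t 0.65 pos [ 0.2824 -0.2948  0.2311] yang -26.0 F [0.  0.5 0.4] w 0.0856 q [-63.    7.4  94.6   0.   78.  -37. ]
shift [ 6.681e-01 -1.107e-01  6.000e-04] turn -0.1361
```

{"op": "play_rows", "data": {
  "targets": "0.044 -0.007 0 -0.07 0; 0.088 -0.014 0 -0.14 0; 0.132 -0.021 0 -0.14 0; 0.176 -0.028 0 -0.14 0; 0.22 -0.036 0 -0.14 0"
}}

```text
time_s: 1.15
position: [0.3477, -0.0818, 0.2314]
tool_rot: [[0.314, 0.949, 0.0], [0.949, -0.314, -0.0], [-0.0, 0.0, -1.0]]
ft_force: [0.8, -0.6, 0.4]
grip_width: 0.0852
```

```bash
python3 g.py .4758 .3542 .2308 -18.2
```

```text
t 1.15 pos [ 0.3477 -0.0818  0.2314] yang -18.31 F [ 0.8 -0.6  0.4] w 0.0852 q [-32.5   1.9 100.9   0.   77.2 -14.2]
shift [ 0.4542 -0.0153  0.0006] turn -0.0019
```

{"op": "play_rows", "data": {
  "targets": "0.046 -0.002 0 0 0; 0.092 -0.003 0 0 0; 0.138 -0.005 0 0 0; 0.184 -0.006 0 0 0; 0.23 -0.008 0 0 0"
}}

```text
time_s: 1.65
position: [0.4122, 0.1394, 0.2313]
tool_rot: [[0.313, 0.95, 0.0], [0.95, -0.313, -0.0], [-0.0, 0.0, -1.0]]
ft_force: [1.1, 0.1, 1.1]
grip_width: 0.0851
```

{"op": "play_rows", "data": {
  "targets": "0.046 -0.002 0 0 0; 0.092 -0.003 0 0 0; 0.138 -0.005 0 0 0; 0.184 -0.006 0 0 0; 0.22 -0.008 0 0 0"
}}

```text
time_s: 2.15
position: [0.4736, 0.3512, 0.2308]
tool_rot: [[0.313, 0.95, -0.001], [0.95, -0.313, -0.0], [-0.0, -0.0, -1.0]]
ft_force: [0.0, 0.0, 0.3]
grip_width: 0.0856
```

```bash
python3 g.py .4758 .3542 .2308 -18.2
cat > wl.py <<'E'
import sys
from m import *
from rig import status,eyes
def wrist(name):
    s=status.observe();d=eyes.get_image("wrist");T=np.eye(4);T[:3,:3]=s["tool_rot"];T[:3,3]=s["position"];T=T@d["T_tool_cam"]
    cv2.imwrite(f"pics/{name}.png",d["pixels"][:,:,::-1]);return d,pts(d,T),T
E
python3 - <<'E'
from wl import *
d,W,T=wrist("w1");x,y,z=W[...,0],W[...,1],W[...,2]
m=(np.hypot(x-.475,y-.354)<.045)&(z>.083)&(z<.115)
r=(z>.015)&(z<.088)&(np.hypot(x-.475,y-.354)<.045)
print(m.sum(),np.nanmean(W[m],0),r.sum(), circ(W[r],(.475,.354)) if r.sum()>20 else 0, rect(W[m]))
E
```

```text
t 2.15 pos [0.4736 0.3512 0.2308] yang -18.22 F [0.  0.  0.3] w 0.0856 q [25.1 25.9 67.8  0.  86.4 43.3]
shift [ 0.0036  0.0011 -0.    ] turn -0.0003
3289 [0.47543995 0.3553495  0.09322902] 761 (array([0.47439621, 0.35254933]), np.float64(0.0014516229934245734)) (array([474.6, 353.2]), array([59.1, 58.7]), 5.82, [[442.20001220703125, 379.3999938964844], [448.20001220703125, 321.0], [507.0, 327.0], [501.0, 385.3999938964844]])
```

View pics/w1.png

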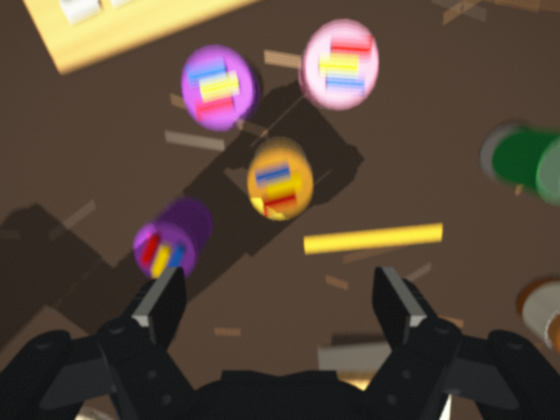

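The tumbler, at about (280,185), is centred between the fingers and none of the neighbours is on the jaw axis. Descending.

{"op": "play_rows", "data": {
  "targets": "0.002 0.001 0.03 0 0; 0.002 0.001 0.065 0 0; 0.002 0.001 0.1 0 0; 0.002 0.001 0.13 0 0; 0.002 0.001 0.145 0 0"
}}

```text
time_s: 2.7
position: [0.4739, 0.3497, 0.0833]
tool_rot: [[0.314, 0.95, -0.004], [0.95, -0.314, -0.002], [-0.003, -0.003, -1.0]]
ft_force: [-0.3, -0.7, 0.4]
grip_width: 0.0855
```

```bash
python3 g.py .4755 .354 .042 -18.2
```

```text
t 2.7 pos [0.4739 0.3497 0.0833] yang -18.28 F [-0.3 -0.7  0.4] w 0.0855 q [24.9 33.8 80.   0.  66.5 43.2]
shift [0.0048 0.0003 0.0413] turn -0.0014
```

{"op": "play_rows", "data": {
  "targets": "0.002 0 0.02 0 0; 0.003 0 0.035 0 0; 0.003 0 0.041 0 0; 0.003 0 0.041 0 0"
}}

```text
time_s: 3.1
position: [0.4757, 0.3529, 0.0446]
tool_rot: [[0.314, 0.95, -0.002], [0.95, -0.314, -0.001], [-0.001, -0.001, -1.0]]
ft_force: [-0.0, -0.4, 0.4]
grip_width: 0.0854
```

```bash
python3 g.py .4755 .354 .042 -18.2
```

```text
t 3.1 pos [0.4757 0.3529 0.0446] yang -18.28 F [-0.  -0.4  0.4] w 0.0854 q [25.1 36.8 81.7 -0.  61.6 43.4]
shift [ 0.0009 -0.0005  0.0026] turn -0.0013
```

Close on it.

{"op": "play_rows", "data": {
  "targets": "0 0 0.001 0 0.4; 0 0 0.001 0 0.6; 0 0 0.001 0 0.8; 0 0 0.001 0 1; 0 0 0.001 0 1",
  "force": 60
}}

```text
time_s: 3.6
position: [0.4763, 0.3534, 0.0453]
tool_rot: [[0.314, 0.95, 0.001], [0.95, -0.314, 0.001], [0.001, 0.001, -1.0]]
ft_force: [-2.2, 0.2, 7.0]
grip_width: 0.0587
```

{"op": "play_rows", "data": {
  "targets": "0 0 0 0 1; 0 0 0 0 1; 0 0 0 0 1",
  "force": 60
}}

```text
time_s: 3.9
position: [0.4763, 0.3534, 0.0453]
tool_rot: [[0.314, 0.95, 0.001], [0.95, -0.314, 0.001], [0.001, 0.001, -1.0]]
ft_force: [-1.7, -1.0, 6.5]
grip_width: 0.0588
```

```bash
python3 g.py .4755 .354 .042 -18.2
```

```text
t 3.9 pos [0.4763 0.3534 0.0453] yang -18.27 F [-1.7 -1.   6.5] w 0.0588 q [25.1 36.8 81.7  0.  61.5 43.4]
shift [ 0.0003 -0.0009  0.0033] turn -0.0012
```

{"op": "play_rows", "data": {
  "targets": "0 0 -0.005 0 1; 0 0 -0.02 0 1; 0 0 -0.045 0 1; 0 0 -0.075 0 1; 0 0 -0.105 0 1"
}}

```text
time_s: 4.4
position: [0.4756, 0.3528, 0.1499]
tool_rot: [[0.314, 0.95, -0.002], [0.95, -0.314, -0.001], [-0.001, -0.001, -1.0]]
ft_force: [0.4, -0.4, -3.5]
grip_width: 0.0594
```

{"op": "play_rows", "data": {
  "targets": "0 0 -0.015 0 1; 0 0 -0.025 0 1; 0 0 -0.025 0 1"
}}

```text
time_s: 4.7
position: [0.4762, 0.3532, 0.175]
tool_rot: [[0.314, 0.95, 0.001], [0.95, -0.314, 0.0], [0.001, 0.001, -1.0]]
ft_force: [0.8, -0.6, -3.4]
grip_width: 0.0587
```

```bash
python3 g.py .5076 .0397 .17 -18.2
```

```text
t 4.7 pos [0.4762 0.3532 0.175 ] yang -18.28 F [ 0.8 -0.6 -3.4] w 0.0587 q [25.1 28.6 72.7 -0.  78.7 43.4]
shift [-0.2878  0.1281  0.0049] turn -0.0014
```

{"op": "play_rows", "data": {
  "targets": "-0.01 0.004 0 0 1; -0.03 0.013 0 0 1; -0.056 0.025 0 0 1; -0.083 0.037 0 0 1; -0.11 0.049 0 0 1"
}}

```text
time_s: 5.2
position: [0.4874, 0.2315, 0.1729]
tool_rot: [[0.314, 0.95, -0.003], [0.95, -0.314, -0.001], [-0.002, -0.002, -1.0]]
ft_force: [0.9, 0.6, -3.8]
grip_width: 0.0587
```

{"op": "play_rows", "data": {
  "targets": "-0.027 0.012 0 0 1; -0.054 0.024 0 0 1; -0.081 0.036 0 0 1; -0.107 0.048 0 0 1; -0.13 0.058 0 0 1"
}}

```text
time_s: 5.7
position: [0.5016, 0.0897, 0.1731]
tool_rot: [[0.314, 0.949, -0.003], [0.949, -0.314, -0.0], [-0.001, -0.002, -1.0]]
ft_force: [-0.2, -0.4, -2.6]
grip_width: 0.059
```

{"op": "play_rows", "data": {
  "targets": "-0.018 0.008 0 0 1; -0.031 0.014 0.002 0 1; -0.04 0.018 0.005 0 1; -0.046 0.021 0.01 0 1; -0.047 0.0215 0.015 0 1"
}}

```text
time_s: 6.2
position: [0.508, 0.04, 0.1586]
tool_rot: [[0.314, 0.949, -0.001], [0.949, -0.314, 0.0], [-0.0, -0.001, -1.0]]
ft_force: [0.1, 0.3, -3.5]
grip_width: 0.0589
```

```bash
python3 g.py .5076 .0397 .127 -18.2
python3 - <<'E'
from m import *
from rig import eyes
for n in("top","side"):
    d=eyes.get_image(n);cv2.imwrite(f"pics/{n}1.png",d["pixels"][:,:,::-1]);W=pts(d);x,y,z=W[...,0],W[...,1],W[...,2]
    hsv=cv2.cvtColor(d["pixels"],cv2.COLOR_RGB2HSV).astype(int)
    reg=(np.hypot(x-.508,y-.04)<.05)&(z>.1)&(z<.2)&(hsv[...,1]>110);P=W[reg]
    print(n,reg.sum(),P.mean(0).round(4) if reg.any() else "", circ(P,(.508,.04)) if reg.sum()>30 else "", np.percentile(P[:,2],[2,50,98]).round(4) if reg.any() else "")
E
```

```text
t 6.2 pos [0.508  0.04   0.1586] yang -18.3 F [ 0.1  0.3 -3.5] w 0.0589 q [-8.8 21.7 87.5  0.  70.8  9.5]
shift [-0.0004 -0.0002  0.0316] turn -0.0017
top 29 [0.4922 0.0483 0.157 ]  [0.1283 0.1546 0.1948]
side 947 [0.5072 0.0659 0.1577] (array([0.50554369, 0.04167807]), np.float64(0.000903183824545577)) [0.1147 0.1584 0.199 ]
```

View pics/side1.png

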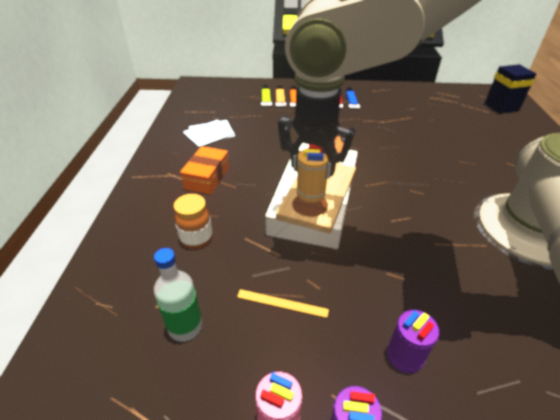

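The tumbler hangs upright right over the disc at about (312,180), within 2 mm by the side camera. Lowering.

{"op": "play_rows", "data": {
  "targets": "0 0 0.008 0 1; 0 0 0.017 0 1; 0 0 0.024 0 1; 0 0 0.028 0 1; 0 0 0.03 0 1"
}}

```text
time_s: 6.8
position: [0.5079, 0.0405, 0.1288]
tool_rot: [[0.313, 0.95, -0.001], [0.95, -0.313, 0.0], [-0.0, -0.001, -1.0]]
ft_force: [0.5, 0.3, -3.3]
grip_width: 0.0588
```

{"op": "play_rows", "data": {
  "targets": "0 0 0.0015 0 1; 0 0 0.003 0 1; 0 0 0.003 0 1"
}}

```text
time_s: 7.1
position: [0.5081, 0.0403, 0.1263]
tool_rot: [[0.314, 0.95, 0.0], [0.95, -0.314, 0.0], [0.0, 0.0, -1.0]]
ft_force: [-0.0, 0.1, -4.0]
grip_width: 0.0586
```

{"op": "play_rows", "data": {
  "targets": "0 0 0.001 0 1; 0 0 0.002 0 1; 0 0 0.002 0 1"
}}

```text
time_s: 7.4
position: [0.5082, 0.0403, 0.1253]
tool_rot: [[0.314, 0.95, 0.001], [0.95, -0.314, -0.0], [0.0, 0.001, -1.0]]
ft_force: [-2.5, 0.5, 4.7]
grip_width: 0.0589
```

{"op": "play_rows", "data": {
  "targets": "0 0 -0.0005 0 0.25; 0 0 -0.0005 0 0.15; 0 0 -0.0005 0 0; 0 0 -0.0005 0 0; 0 0 -0.0005 0 0"
}}

```text
time_s: 7.9
position: [0.5081, 0.0403, 0.1248]
tool_rot: [[0.314, 0.95, 0.0], [0.95, -0.314, 0.0], [0.0, 0.0, -1.0]]
ft_force: [0.6, 0.4, -0.0]
grip_width: 0.0857
```

{"op": "play_rows", "data": {
  "targets": "0 0 -0.01 0 0; 0 0 -0.03 0 0; 0 0 -0.055 0 0; 0 0 -0.08 0 0; 0 0 -0.095 0 0"
}}

```text
time_s: 8.4
position: [0.5085, 0.0403, 0.2225]
tool_rot: [[0.314, 0.95, 0.003], [0.95, -0.314, -0.0], [0.001, 0.003, -1.0]]
ft_force: [0.1, 1.1, -0.4]
grip_width: 0.0851
```

```bash
python3 g.py .4335 -.188 .22 -18.2
python3 - <<'E'
from wl import *
d,W,T=wrist("w2")
d=eyes.get_image("side");cv2.imwrite("pics/side2.png",d["pixels"][:,:,::-1]);W=pts(d);x,y,z=W[...,0],W[...,1],W[...,2]
P=W[(np.hypot(x-.508,y-.04)<.05)&(z>.095)&(z<.165)];print(circ(P,(.508,.04)))
P=W[(np.hypot(x-.508,y-.04)<.05)&(z>.095)&(z<.125)];print(circ(P,(.508,.04)))
P=W[(np.hypot(x-.508,y-.04)<.05)&(z>.13)&(z<.165)];print(circ(P,(.508,.04)))
E
```

```text
t 8.4 pos [0.5085 0.0403 0.2225] yang -18.27 F [ 0.1  1.1 -0.4] w 0.0851 q [-8.8 18.1 81.6  0.  80.1  9.5]
shift [-0.2403  0.0004  0.0024] turn -0.0012
(array([0.50636684, 0.04157087]), np.float64(0.0006424539531790287))
(array([0.50633786, 0.04159158]), np.float64(0.0006522931261507841))
(array([0.50640519, 0.04155712]), np.float64(0.0006382901313548869))
```

View pics/w2.png

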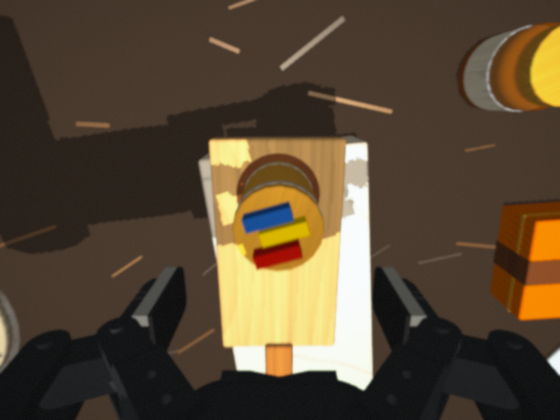

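View pics/side2.png

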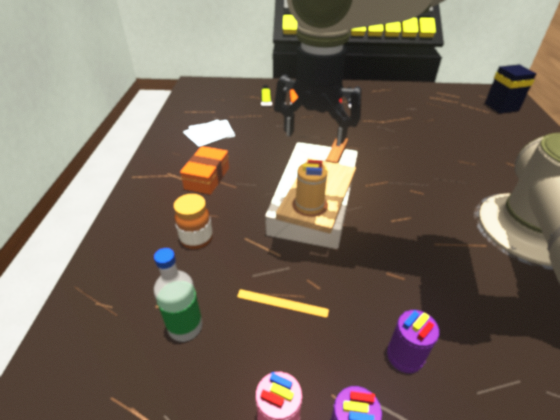

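The tumbler stands upright on the disc at about (280,230) in the wrist view, released. Now to the handle.

{"op": "play_rows", "data": {
  "targets": "-0.02 0 0 0 0; -0.06 0 0 0 0; -0.105 0 0 0 0; -0.15 0 0 0 0; -0.195 0 0 0 0"
}}

```text
time_s: 9.0
position: [0.4458, -0.1461, 0.2192]
tool_rot: [[0.313, 0.95, -0.001], [0.95, -0.313, 0.001], [0.0, -0.001, -1.0]]
ft_force: [1.2, -0.4, 0.6]
grip_width: 0.0852
```

{"op": "play_rows", "data": {
  "targets": "-0.03 0 0.01 0 0; -0.045 0 0.03 0 0; -0.045 0 0.05 0 0; -0.045 0 0.06 0 0; -0.045 0 0.06 0 0"
}}

```text
time_s: 9.5
position: [0.4322, -0.187, 0.1585]
tool_rot: [[0.313, 0.95, -0.003], [0.95, -0.313, 0.002], [0.001, -0.003, -1.0]]
ft_force: [0.8, -0.3, 0.5]
grip_width: 0.0854
```

```bash
python3 g.py .4335 -.188 .063 -18.2
python3 - <<'E'
from wl import *
d,W,T=wrist("w3");x,y,z=W[...,0],W[...,1],W[...,2]
hsv=cv2.cvtColor(d["pixels"],cv2.COLOR_RGB2HSV);H,S,V=[hsv[...,i].astype(int) for i in range(3)]
m=big((abs(z-.086)<.012)&(H<19)&(S>100)&(y<-.1));P=ray(d,np.argwhere(m)[:,::-1],.086,T)
print(m.sum(),rect(P),ax(P),np.nanmedian(z[m]))
E
```

```text
t 9.5 pos [ 0.4322 -0.187   0.1585] yang -18.27 F [ 0.8 -0.3  0.5] w 0.0854 q [-37.8  18.2  93.2   0.   68.7 -19.6]
shift [-0.0007  0.0018  0.0955] turn -0.0012
10660 (array([ 458.3, -162.8]), array([108. , 131.2]), 3.44, [[400.3999938964844, -100.5], [408.29998779296875, -231.5], [516.0999755859375, -225.0], [508.29998779296875, -94.0999984741211]]) 67.68979955654652 0.08424377762107456
```

View pics/w3.png

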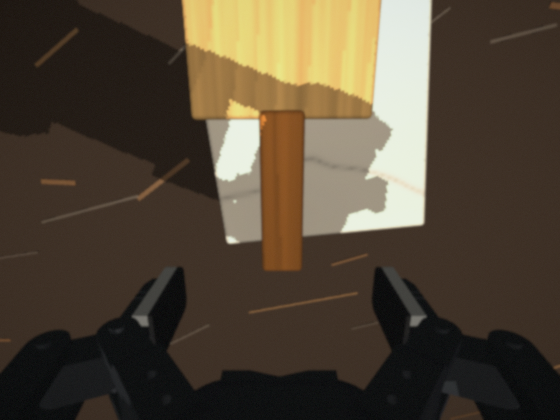

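Run:
```python
from wl import *
d,W,T=wrist("w4")
P=ray(d,[(282,270),(283,111),(228,243),(424,222)],.086,T);print(P.round(4)); v=P[1]-P[0];print(np.degrees(np.arctan2(v[1],v[0])),np.hypot(*v[:2]),P[0]+.04*v/np.hypot(*v[:2]))
P=ray(d,[(228,243),(424,222)],.06,T);v=P[1]-P[0];print(P.round(4),np.degrees(np.arctan2(v[1],v[0])))
P=ray(d,[(192,119),(372,117)],.08,T);v=P[1]-P[0];print(P.round(4),np.degrees(np.arctan2(v[1],v[0])))
```

```text
[[ 0.4214 -0.2277  0.086 ]
 [ 0.4574 -0.1197  0.086 ]
 [ 0.391  -0.1946  0.086 ]
 [ 0.5289 -0.2229  0.086 ]]
71.57914053165722 0.1138845627241098 [ 0.43401053 -0.1897971   0.086     ]
[[ 0.383  -0.2045  0.06  ]
 [ 0.5375 -0.2362  0.06  ]] -11.602662208669033
[[ 0.3988 -0.1059  0.08  ]
 [ 0.5118 -0.1419  0.08  ]] -17.657777267897387
```

{"op": "play_rows", "data": {
  "targets": "-0.001 0.002 0.025 0 0; -0.001 0.002 0.05 0 0; -0.001 0.002 0.075 0 0; -0.001 0.002 0.088 0 0; -0.001 0.002 0.092 0 0"
}}

```text
time_s: 10.1
position: [0.4345, -0.1888, 0.0674]
tool_rot: [[0.313, 0.95, -0.001], [0.95, -0.313, 0.0], [0.0, -0.001, -1.0]]
ft_force: [-0.0, -0.2, 0.3]
grip_width: 0.0856
```

{"op": "play_rows", "data": {
  "targets": "0 0 0 0 0.2; 0 0 0 0 0.3; 0 0 0 0 0.4"
}}

```text
time_s: 10.4
position: [0.4348, -0.1894, 0.0687]
tool_rot: [[0.313, 0.95, 0.002], [0.95, -0.313, -0.001], [-0.001, 0.002, -1.0]]
ft_force: [-0.1, 0.5, -0.1]
grip_width: 0.051
```

```bash
python3 g.py .434 -.189 .063 -18.0
```

```text
t 10.4 pos [ 0.4348 -0.1894  0.0687] yang -18.27 F [-0.1  0.5 -0.1] w 0.051 q [-37.9  25.7  99.8  -0.   54.4 -19.6]
shift [ 0.0001 -0.0009  0.0057] turn -0.0046
```

{"op": "play_rows", "data": {
  "targets": "0 0 0.003 0 0.4; 0 0 0.005 0 0.4; 0 0 0.005 0 0.5; 0 0 0.005 0 0.6; 0 0 0.005 0 0.7",
  "force": 60
}}

```text
time_s: 10.9
position: [0.4343, -0.1891, 0.0631]
tool_rot: [[0.313, 0.95, -0.0], [0.95, -0.313, -0.0], [-0.0, -0.0, -1.0]]
ft_force: [-0.3, 1.1, 4.5]
grip_width: 0.0289
```

{"op": "play_rows", "data": {
  "targets": "0 0 0 0 0.9; 0 0 0 0 1; 0 0 0 0 1; 0 0 0 0 1",
  "force": 80
}}

```text
time_s: 11.3
position: [0.4343, -0.1891, 0.0631]
tool_rot: [[0.313, 0.95, 0.0], [0.95, -0.313, -0.0], [-0.0, 0.0, -1.0]]
ft_force: [-1.3, -0.2, 6.6]
grip_width: 0.0287
```

```bash
python3 g.py .434 -.189 .063 -18.0
python3 - <<'E'
from m import *
from rig import eyes
for n in("top","side"):
    d=eyes.get_image(n);cv2.imwrite(f"pics/{n}3.png",d["pixels"][:,:,::-1]);W=pts(d);x,y,z=W[...,0],W[...,1],W[...,2]
    hsv=cv2.cvtColor(d["pixels"],cv2.COLOR_RGB2HSV);H,S,V=[hsv[...,i].astype(int) for i in range(3)]
    m=big((abs(x-.48)<.15)&(z>.07)&(z<.084)&(S>45)&(V>100)&(y<.15)&(y>-.16));P=ray(d,np.argwhere(m)[:,::-1],.08);print(n,m.sum(),rect(P),np.percentile(z[m],[5,50,95]))
E
```

```text
t 11.3 pos [ 0.4343 -0.1891  0.0631] yang -18.24 F [-1.3 -0.2  6.6] w 0.0287 q [-37.9  26.3 100.1  -0.   53.6 -19.6]
shift [ 0.     -0.0004  0.0001] turn -0.0042
top 4637 (array([490.3, -17.8]), array([218.9, 119.8]), 72.28, [[399.8999938964844, -103.9000015258789], [514.0, -140.3000030517578], [580.5999755859375, 68.19999694824219], [466.6000061035156, 104.5999984741211]]) [0.07721854 0.07977567 0.08220068]
side 2140 (array([479.4, -32.8]), array([279.1, 118.6]), 71.98, [[379.8999938964844, -147.1999969482422], [492.70001220703125, -183.8000030517578], [579.0, 81.5], [466.20001220703125, 118.19999694824219]]) [0.07455001 0.07917504 0.08099701]
```

View pics/top3.png

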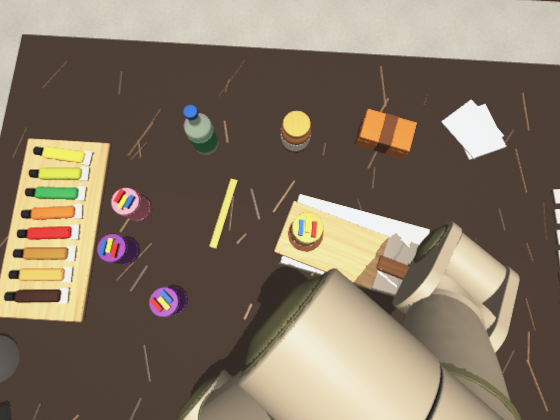

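View pics/side3.png

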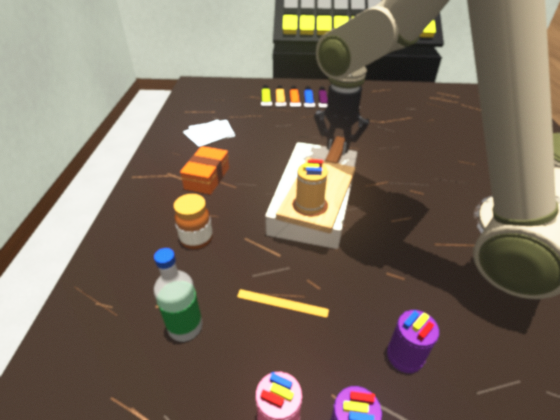

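The handle is gripped, the board is flat and the tumbler is on the disc. Now the slow slide with the 6° turn.

{"op": "play_rows", "data": {
  "targets": "0.003 0.0003 0 -0.002 1; 0.009 0.001 0 -0.006 1; 0.016 0.0017 0 -0.011 1; 0.024 0.0025 0 -0.017 1; 0.032 0.0034 0 -0.022 1"
}}

```text
time_s: 11.9
position: [0.448, -0.1606, 0.0632]
tool_rot: [[0.293, 0.956, 0.001], [0.956, -0.293, -0.002], [-0.002, 0.001, -1.0]]
ft_force: [-1.9, -5.1, 4.3]
grip_width: 0.0284
```

```bash
python3 g.py .496 -.0522 .063 -12.4
```

```text
t 11.9 pos [ 0.448  -0.1606  0.0632] yang -17.02 F [-1.9 -5.1  4.3] w 0.0284 q [-34.   26.4  99.9  -0.1  53.6 -16.9]
shift [ 0.1177  0.0142 -0.    ] turn -0.0806
```

{"op": "play_rows", "data": {
  "targets": "0.008 0.001 0 -0.006 1; 0.016 0.0019 0 -0.012 1; 0.024 0.0029 0 -0.018 1; 0.032 0.0039 0 -0.024 1; 0.04 0.0048 0 -0.03 1"
}}

```text
time_s: 12.4
position: [0.4643, -0.1236, 0.0631]
tool_rot: [[0.264, 0.965, 0.001], [0.965, -0.264, -0.002], [-0.002, 0.001, -1.0]]
ft_force: [-0.6, -5.8, 3.2]
grip_width: 0.0289
```

```bash
python3 g.py .496 -.0522 .063 -12.4
```

```text
t 12.4 pos [ 0.4643 -0.1236  0.0631] yang -15.29 F [-0.6 -5.8  3.2] w 0.0289 q [-29.   26.8  99.1  -0.1  54.  -13.7]
shift [0.0772 0.0117 0.    ] turn -0.0504
```

{"op": "play_rows", "data": {
  "targets": "0.008 0.0012 0.0002 -0.005 1; 0.016 0.0024 0.0004 -0.01 1; 0.024 0.0036 0.0005 -0.015 1; 0.031 0.0047 0.0005 -0.02 1; 0.037 0.0056 0.0005 -0.024 1"
}}

```text
time_s: 12.9
position: [0.4797, -0.0898, 0.0631]
tool_rot: [[0.24, 0.971, 0.001], [0.971, -0.24, -0.003], [-0.002, 0.002, -1.0]]
ft_force: [-3.0, -7.5, 8.7]
grip_width: 0.0287
```

```bash
python3 g.py .496 -.0522 .063 -12.4
```

```text
t 12.9 pos [ 0.4797 -0.0898  0.0631] yang -13.89 F [-3.  -7.5  8.7] w 0.0287 q [-24.5  27.3  98.   -0.1  54.6 -10.5]
shift [0.0404 0.0068 0.0001] turn -0.0261
```

{"op": "play_rows", "data": {
  "targets": "0.006 0.001 0 -0.004 1; 0.012 0.002 0 -0.009 1; 0.017 0.0032 0 -0.013 1; 0.021 0.004 0 -0.016 1; 0.022 0.0042 0 -0.017 1"
}}

```text
time_s: 13.4
position: [0.4891, -0.0694, 0.0631]
tool_rot: [[0.223, 0.975, 0.001], [0.975, -0.223, -0.003], [-0.002, 0.002, -1.0]]
ft_force: [-2.5, -7.5, 9.4]
grip_width: 0.0286
```

```bash
python3 g.py .496 -.0522 .063 -12.4
cat > b.py <<'E'
import sys
from m import *
from rig import eyes
o=np.array([np.cos(np.radians(77.85)),np.sin(np.radians(77.85))]);lx=np.array([o[1],-o[0]])
for n in("top","side"):
    d=eyes.get_image(n);cv2.imwrite(f"pics/{n}{sys.argv[1]}.png",d["pixels"][:,:,::-1]);W=pts(d);x,y,z=W[...,0],W[...,1],W[...,2]
    hsv=cv2.cvtColor(d["pixels"],cv2.COLOR_RGB2HSV);H,S,V=[hsv[...,i].astype(int) for i in range(3)]
    uv=lambda m:np.argwhere(m)[:,::-1]
    st=(H>22)&(H<34)&(S>90)&(V>120)&(abs(z)<.012)&(abs(y-.23)<.06)&(abs(x-.555)<.12)
    m=big((abs(x-.53)<.15)&(z>.068)&(z<.09)&(S>45)&(V>70)&(y<.3)&(y>-.02));P=ray(d,uv(m),.08)
    a=P[:,:2]@o*1000;l=P[:,:2]@lx*1000
    S0=ray(d,uv(st),.002);print(n,"strip",rect(S0)[:3],"along",np.percentile(S0[:,:2]@o*1000,[2,50,98]).round(1),"lat",np.percentile(S0[:,:2]@lx*1000,[1,50,99]).round(1))
    # outer edge: for lateral bins take max along
    ls=np.arange(np.percentile(l,5),np.percentile(l,95),8);E=np.array([(q+4,a[(l>=q)&(l<q+8)].max()) for q in ls]);f=np.polyfit(E[:,0],E[:,1],1)
    mid=(l.min()+l.max())/2
    print("  blade lat",np.percentile(l,[1,99]).round(1),"front edge along",E[:,1].round(1),"slope deg",np.degrees(np.arctan(f[0])).round(2),rect(P)[:3])
    zz=[np.median(z[m&(y>c)&(y<c+.03)]).round(4) for c in np.arange(0,.24,.03) if (m&(y>c)&(y<c+.03)).sum()>20];print("  z along",zz)
    t=(hsv[...,1]>80)&(np.hypot(x-.54,y-.17)<.07)&(z>.1)&(z<.165);c,e=circ(W[t],(.54,.16));print("  tum",c.round(4),e.round(4),"along/lat",(c@o*1000).round(1),(c@lx*1000).round(1))
E
python3 b.py 4
```

```text
t 13.4 pos [ 0.4891 -0.0694  0.0631] yang -12.91 F [-2.5 -7.5  9.4] w 0.0286 q [-21.8  27.7  97.1  -0.1  55.1  -8.8]
shift [0.0183 0.0029 0.0001] turn -0.0089
top strip (array([557.6, 231.5]), array([ 18.9, 172.2]), 77.86) along [335.4 345.1 352.7] lat [411.6 491.1 580.6]
  blade lat [435.9 553.7] front edge along [323.9 324.4 324.2 324.1 324.  323.9 323.8 323.7 323.5 323.3 324.  323.7
 323.6 323.5] slope deg -0.39 (array([526.6,  95.2]), array([240.5, 120.5]), 77.48)
  z along [np.float64(0.0799), np.float64(0.0797), np.float64(0.0799), np.float64(0.0799), np.float64(0.0799), np.float64(0.08), np.float64(0.0798), np.float64(0.079)]
  tum [0.5436 0.166 ] 0.0002 along/lat 276.7 496.5
side strip (array([556.1, 231.7]), array([ 16.3, 169.2]), 77.61) along [335.8 343.4 350.9] lat [412.2 493.9 577.5]
  blade lat [432.2 549.8] front edge along [335.8 335.9 335.6 334.3 334.9 333.6 334.6 334.3 334.9 334.5 334.2 334.3
 334.4 335.8] slope deg -0.43 (array([523.,  98.]), array([260.7, 119.7]), 77.4)
  z along [np.float64(0.0793), np.float64(0.0794), np.float64(0.0793), np.float64(0.0793), np.float64(0.0795), np.float64(0.0795), np.float64(0.0795), np.float64(0.0781)]
  tum [0.54   0.1672] 0.0005 along/lat 277.1 492.7
```

View pics/top4.png

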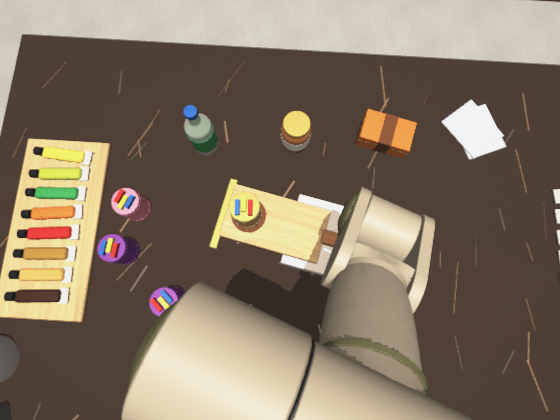

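View pics/side4.png

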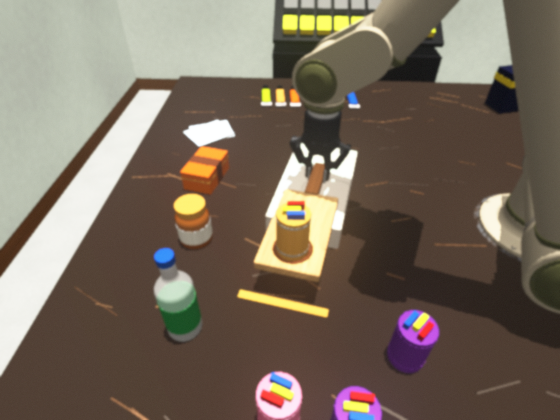

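{"op": "play_rows", "data": {
  "targets": "0.004 0.0008 0 -0.002 1; 0.009 0.0017 0 -0.004 1; 0.014 0.0027 0 -0.006 1; 0.018 0.0034 0 -0.007 1; 0.019 0.0035 0 -0.007 1"
}}

```text
time_s: 14.0
position: [0.4967, -0.0517, 0.0631]
tool_rot: [[0.217, 0.976, 0.001], [0.976, -0.217, -0.003], [-0.002, 0.002, -1.0]]
ft_force: [-2.6, -8.3, 8.8]
grip_width: 0.0286
```

{"op": "play_rows", "data": {
  "targets": "0 0 0 0 1; 0 0 0 0 1"
}}

```text
time_s: 14.2
position: [0.4967, -0.0516, 0.0631]
tool_rot: [[0.217, 0.976, 0.002], [0.976, -0.217, -0.002], [-0.002, 0.002, -1.0]]
ft_force: [-2.1, -5.6, 9.2]
grip_width: 0.0284
```

```bash
python3 g.py .496 -.0522 .063 -12.4; python3 b.py 5
```

```text
t 14.2 pos [ 0.4967 -0.0516  0.0631] yang -12.53 F [-2.1 -5.6  9.2] w 0.0284 q [-19.5  28.2  96.2  -0.1  55.5  -6.9]
shift [-0.0007 -0.0006  0.0001] turn -0.0022
top strip (array([557.7, 231.7]), array([ 18.5, 172.2]), 78.11) along [334.7 343.5 352.5] lat [410.7 429.1 581.7]
  blade lat [438.2 556.1] front edge along [342.4 342.3 342.9 342.8 342.7 342.6 342.5 342.4 343.  273.8 342.7 342.6
 342.6 343.1] slope deg -5.21 (array([532.9, 113.1]), array([240.6, 120.4]), 77.94)
  z along [np.float64(0.0805), np.float64(0.0798), np.float64(0.0796), np.float64(0.0798), np.float64(0.0798), np.float64(0.0799), np.float64(0.0799), np.float64(0.0798)]
  tum [0.5494 0.1842] 0.0002 along/lat 295.7 498.4
side strip (array([556. , 231.3]), array([ 15.9, 169.2]), 77.96) along [336.1 346.9 350.9] lat [411.  491.1 578.7]
  blade lat [434.4 552. ] front edge along [354.  352.8 353.  352.7 354.  353.  353.6 353.3 353.4 353.9 354.  353.
 352.7 352.9] slope deg -0.1 (array([527.6, 107. ]), array([276.8, 119.7]), 77.79)
  z along [np.float64(0.0803), np.float64(0.0792), np.float64(0.0794), np.float64(0.0793), np.float64(0.0793), np.float64(0.0794), np.float64(0.0796), np.float64(0.0792)]
  tum [0.5459 0.1852] 0.0005 along/lat 295.9 494.7
```

View pics/top5.png

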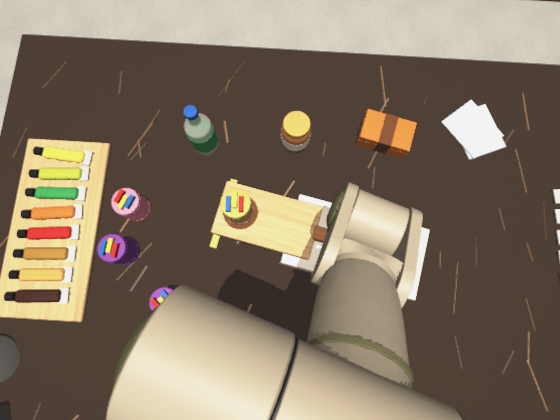

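View pics/side5.png

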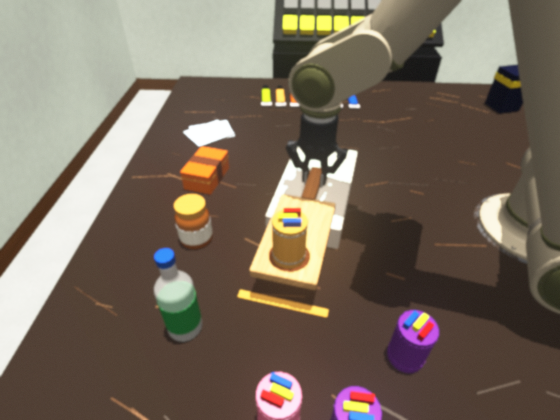

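```bash
python3 -c "
from rig import env;print(env.close_job())"
```

```text
the job is handed in; nothing more can be done
None
```

I stood the brass tumbler upright on the board's disc and let go of it. I then took hold of the handle and slid the board along the riser, turning it about 6°, until it pointed straight out over the strip. I handed the job in at about 14.3 s, still gripping the handle with the grip force set to 80 N and pressing down about 9 N.

Last checks, just before handing in:

| Check | Reading | Compared with |
|---|---|---|
| Outer edge, outward direction | 342.6 mm (top camera), 344.1 mm (arm pose) | strip centre about 343.7 mm |
| Board heading | 77.8–77.9° | strip and riser about 77.9° |
| Board left to right | within about 2 mm | strip centre |
| Board top height | about 79–80.5 mm along the blade, so level | 80 mm expected |
| Tumbler | upright, about 2–3 mm from disc centre | disc centre |

- **Edge reading from the side camera:** it gave 353 mm, because its mask also picked up the board's front face. Allowing for that by estimate gives about 343 mm, which agrees with the others.
- **Left-to-right reading:** the two cameras differ by about 4 mm in absolute position, so I compared board and strip within each camera.
- **Other objects:** the bottle, jar, box and lookalike tumblers look unmoved in the pictures. The highest wrist force shown at the end of a move was about 12 N.

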